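# Set out four reagent droppers in their colour-matched holders

### The job

Set out the reagents for the test: stand each of the four dropper bottles (red, yellow, blue and black cap) upright in the recess of the holder whose rim has the same colour as its cap. Keep the droppers upright on the way, and leave the teal-capped bottle and the white bottle standing where they are.

Things in the scene. Friction and masses are not known exactly. Their poses are not given: they have to be found in the camera images.
- dropper_red: Loose dropper bottle with a red cap and narrow red spout, upright on the left worktop. 68 mm tall, 40 g; the round white body is 25 mm in diameter up to 38 mm height, the cap above it 19 mm, the spout (from 52 mm up) 9 mm. Grip round the body. Origin: centre of the underside, z up. A tall black cabinet and cartons stacked 0.14 m high stand behind, 0.1 m or more away.
- dropper_yellow: Loose dropper bottle with a yellow cap and narrow yellow spout, upright on the left worktop. 68 mm tall, 40 g; the round white body is 25 mm in diameter up to 38 mm height, the cap above it 19 mm, the spout (from 52 mm up) 9 mm. Grip round the body. Origin: centre of the underside, z up. A tall black cabinet and cartons stacked 0.14 m high stand behind, 0.1 m or more away.
- dropper_blue: Loose dropper bottle with a blue cap and narrow blue spout, upright on the left worktop. 68 mm tall, 40 g; the round white body is 25 mm in diameter up to 38 mm height, the cap above it 19 mm, the spout (from 52 mm up) 9 mm. Grip round the body. Origin: centre of the underside, z up. A tall black cabinet and cartons stacked 0.14 m high stand behind, 0.1 m or more away.
- dropper_black: Loose dropper bottle with a black cap and narrow black spout, upright on the left worktop. 68 mm tall, 40 g; the round white body is 25 mm in diameter up to 38 mm height, the cap above it 19 mm, the spout (from 52 mm up) 9 mm. Grip round the body. Origin: centre of the underside, z up. A tall black cabinet and cartons stacked 0.14 m high stand behind, 0.1 m or more away.
- holder_red: Fixed round holder on the right-hand worktop: white disc 74 mm in diameter with a raised red rim (outer diameter 60 mm, inner diameter 43 mm) round a flat white recess. Origin: centre of the underside, which lies on the worktop; z up. The recess floor, on which a bottle stands, is 6 mm above the origin, the top of the rim 13 mm above it. Round, so yaw does not matter.
- holder_yellow: Fixed round holder on the right-hand worktop: white disc 74 mm in diameter with a raised yellow rim (outer diameter 60 mm, inner diameter 43 mm) round a flat white recess. Origin: centre of the underside, which lies on the worktop; z up. The recess floor, on which a bottle stands, is 6 mm above the origin, the top of the rim 13 mm above it. Round, so yaw does not matter.
- holder_blue: Fixed round holder on the right-hand worktop: white disc 74 mm in diameter with a raised blue rim (outer diameter 60 mm, inner diameter 43 mm) round a flat white recess. Origin: centre of the underside, which lies on the worktop; z up. The recess floor, on which a bottle stands, is 6 mm above the origin, the top of the rim 13 mm above it. Round, so yaw does not matter.
- holder_black: Fixed round holder on the right-hand worktop: white disc 74 mm in diameter with a raised black rim (outer diameter 60 mm, inner diameter 43 mm) round a flat white recess. Origin: centre of the underside, which lies on the worktop; z up. The recess floor, on which a bottle stands, is 6 mm above the origin, the top of the rim 13 mm above it. Round, so yaw does not matter.
- bottle_teal: Loose bystander among the dropper bottles: a wider white bottle with a teal cap and no spout, 37 mm in diameter, 72 mm tall. Origin: centre of the underside. It has no holder and stays where it is.
- bottle_white: Loose bystander on the right-hand worktop near the holders: a white bottle with a white cap, 36 mm in diameter, 66 mm tall. Origin: centre of the underside. It has no holder and stays where it is.

How it is judged:
At the end, for the whole second after the job is handed in: Each dropper stands on the recess floor of its own colour's holder (axis within 12 mm of the centre, underside 3 to 9 mm above the holder's origin, tilt under 0.12 rad, slower than 0.02 m/s); the teal-capped and white bottles stand upright within 25 mm of where they began (horizontal distance between dropper_red and holder_red below 0.012 m and z of dropper_red in the frame of holder_red between 0.003 and 0.009 m and angle between each of dropper_red, dropper_yellow, dropper_blue, dropper_black, bottle_teal, bottle_white's own z axis and vertical below 0.12 rad and linear speed of each of dropper_red, dropper_yellow, dropper_blue, dropper_black below 0.02 m/s and horizontal distance between dropper_yellow and holder_yellow below 0.012 m and z of dropper_yellow in the frame of holder_yellow between 0.003 and 0.009 m and horizontal distance between dropper_blue and holder_blue below 0.012 m and z of dropper_blue in the frame of holder_blue between 0.003 and 0.009 m and horizontal distance between dropper_black and holder_black below 0.012 m and z of dropper_black in the frame of holder_black between 0.003 and 0.009 m and distance of each of bottle_teal, bottle_white from where it was at the start of the episode below 0.025 m); the robot touches nothing.
It fails at once if a dropper bottle is tipped by more than 0.7 rad (angle between any of dropper_red, dropper_yellow, dropper_blue, dropper_black's own z axis and vertical above 0.7 rad).
It fails at once if the teal-capped bottle is pushed more than 25 mm from its place or tipped over (distance of bottle_teal from where it was at the start of the episode above 0.025 m or angle between bottle_teal's own z axis and vertical above 0.7 rad).
It fails at once if the white bottle is pushed more than 25 mm from its place or tipped over (distance of bottle_white from where it was at the start of the episode above 0.025 m or angle between bottle_white's own z axis and vertical above 0.7 rad).
It also fails if it takes over 128 s, if anything falls off the work surface, if the arm or the gripper's body presses on something with over 40 N, if the wrist force passes 120 N, or if a joint passes its speed limit or range.

### The arm

A 6-joint arm with a two-finger parallel gripper is mounted at the origin on a cart in front of the work surface, level with it; the furniture and walls round the work are solid. World frame = base frame: x ahead of the robot, y to its left, z up, the work surface at z = 0. Lengths are in m, angles in rad, forces in N, time in s.
With the tool pointing down it reaches from about 0.375 to 0.9 m from the base axis. Payload 3.1 kg.
Tool frame: the origin (TCP) lies at the very end of the fingers, on their centre line; the grasp point (between the pads) lies 19 mm behind it (robot.grip_depth is the distance from the TCP to the grasp point, in m); z points along the fingers, y is the direction in which the jaws open and shut (so a half turn about z gives the same grasp; the last joint's range is limited). The gripper opens to 87 mm and grips with 3 to 60 N. Pads are 19 mm wide; open, the fingers measure 117 mm over their backs; the gripper's body (75 mm by 190 mm) begins 51 mm behind the grasp point.
Start: joints at [1.069, 0.527, 1.433, -0, 1.181, -0.178], TCP at [0.198, 0.593, 0.223] pointing down, gripper open.
Joint ranges: [-3.08, 3.08], [-0.75, 2.2], [0.22, 2.44], [-1.43, 4.57], [0, 2.65], [-2.85, 2.85]. Speed limits (rad/s): [2.79, 2.79, 3.14, 3.14, 3.14, 3.14].

### API

Orientations are given as a unit quaternion [x, y, z, w].
In Python, from rig import robot gives the robot as it stands.
- The arm moves only by the tool drive_tool, never from a script. Its argument "series" is a list of rows, each a list of 7 numbers: the shift along the tool's x, y, z in m, then the turn, a rotation vector about the tool's x, y, z in degrees, then the opening, from 0 (shut) to 1 (fully open). A call has 1 to 5 rows; each row shifts and turns the commanded pose from where the row before left it, along the tool's axes as they then stand; what a row does not reach is not made up. A row lasts 1/8 s, in which the tool goes at most 62.5 mm and 10.7 degrees, less where a joint would pass 70% of its speed; a pose out of reach is approached as far as the arm can. A call is refused whole if a number of a shift passes 0.0625 or a number of a turn 10.7, either way. A call with a gripper value outside its range is refused whole. The fingers move at their own pace and stop on an object; "squeeze" is the grip in N (left out, the last holds). Time passes only in rows, so rows that do not move let the fingers close. It gives the time, the measured TCP pose, the force and the opening at its end, in the units of the state.
- robot.get_obs(): the state, without advancing time (a new reading comes with each control period).
- robot.camera(name): name is "scene" or "top" or "wrist"; returns (picture, depth): 384x512x3 uint8, blue, green, red; 384x512 float32, m along the optical axis (not along the pixel's ray), 0 where there is no reading.
- robot.camera_model(name): a dict with "fx", "fy", "cx", "cy" (pixels), "k1" (the pictures are not rectified: a ray, as slopes to the right and down, at radius r is drawn at 1 + k1 r^2 times it, then the intrinsics apply), "R" (3x3) and "t" (3): a world point X has camera coordinates R X + t. Camera axes: x right, y down, z forward; pixel columns grow to the right and rows downward; lengths in m; the calibration is good to about 2 mm. A picture is of the moment at which its call begins: read the wrist's pose just before it. camera_model takes no time and is no camera call; for the wrist camera it gives the pose at the moment of the call.
- robot.hand_in(): hands the job in, once; it reports no verdict.
The state is a dict: "time": time; "q": joint angles; "joint_velocities": joint speeds; "joint_torque": joint torques, N m; "position": TCP position; "tool_rot": TCP orientation; "ft_force": force on the tool from outside, world axes, zero at the start; "moment": the same for the moment, N m; "grip_width": finger opening in m.
Only numpy, scipy, OpenCV 4.12 (cv2) and the standard library are available. Lean on these libraries where they do the work, as an engineer would, in place of code of your own. Each camera call takes 0.05 s, during which the arm holds its last target. There are 200 camera calls.

## Working session

There is one attempt and no reset: what is moved stays moved. The work goes in short steps, Python scripts to look and compute and a tool call to move; the robot and the scene stay as the last step left them, time stands still between calls to the robot, and variables do not carry over. Pictures are saved under pics/ and viewed, about 12 in all and at most 16, crops included, and the job is handed in when it is done.

Besides the shell and the picture viewer there is one more tool, called after "Request:" as a command line: name --pt "numbers of a row" for each row, then --argument value for the rest. drive_tool: Moves the arm, as the interface text tells. Its arguments: {"type":"object","properties":{"series":{"type":"array"},"squeeze":{"type":"number"}},"required":["series"]}

```bash
ls; mkdir -p pics; python3 - <<'E'
from rig import robot
import cv2,numpy as np
for n in("top","scene"):
    p,d=robot.camera(n); cv2.imwrite(f"pics/{n}0.png",p); np.savez(f"{n}0.npz",p=p,d=d)
    m=robot.camera_model(n); print(n,m)
o=robot.get_obs();print(o)
E
```

```text
pics
top {'fx': 346.76106013531404, 'fy': 346.76106013531404, 'cx': 261.5165285230716, 'cy': 189.4152181866134, 'k1': -0.03866909630762147, 'R': array([[ 8.97327768e-03, -9.99959150e-01,  1.08557463e-03],
       [-9.87500569e-01, -9.03230793e-03, -1.57356425e-01],
       [ 1.57359802e-01,  3.39997328e-04, -9.87541279e-01]]), 't': array([-0.00328166,  0.46362837,  0.91739953])}
scene {'fx': 356.78334125319265, 'fy': 356.78334125319265, 'cx': 257.3003797675947, 'cy': 189.2817985828326, 'k1': -0.06497263246292473, 'R': array([[ 0.48476506, -0.87442079,  0.01977665],
       [-0.61383375, -0.35623307, -0.70448998],
       [ 0.62306578,  0.32937255, -0.70943834]]), 't': array([-0.2194823 ,  0.32206793,  0.85968326])}
{'time': 0.1, 'q': array([ 1.06951104e+00,  5.28361417e-01,  1.43376890e+00,  9.58990898e-06,
        1.18140703e+00, -1.78496064e-01]), 'joint_velocities': array([-0.00010254, -0.00068542, -0.00166494, -0.00056838,  0.00017337,
       -0.00026576]), 'joint_torque': array([-8.85523896e-04, -4.40988100e+01, -1.77149016e+01,  6.34764391e-02,
        5.34510158e-02, -4.67011500e-05]), 'position': array([0.19790411, 0.59214647, 0.22167841]), 'tool_rot': array([ 1.60696574e-01,  9.87003377e-01, -9.15241039e-04, -3.28345241e-04]), 'ft_force': array([ 0.18975834, -1.12211362,  0.29413114]), 'moment': array([ 0.01236341, -0.02147755,  0.00512622]), 'grip_width': 0.08720924016138387}
```

View pics/top0.png

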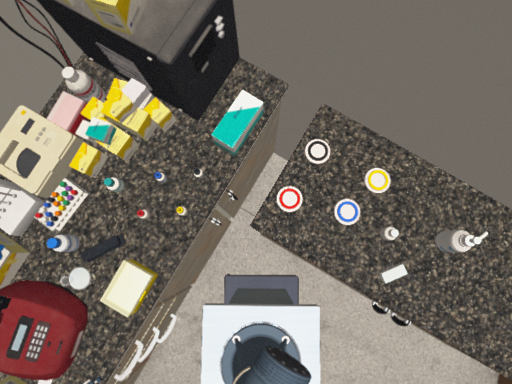

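View pics/scene0.png

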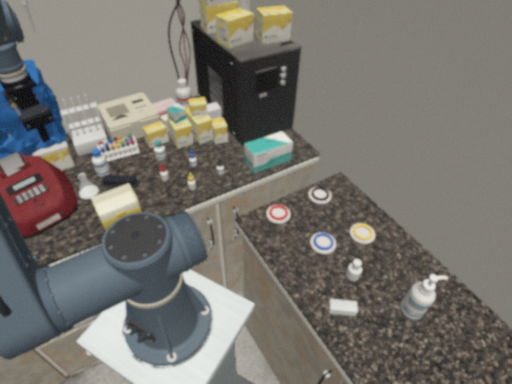

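The top view shows the droppers at about blue (159,176), black (198,173), red (142,213) and yellow (181,211), with the teal bottle at (111,184). The holders are at black (317,151), red (289,199), yellow (377,180) and blue (347,212), with the white bottle at (391,233). The scene view agrees.

```bash
cat > h.py <<'E'
from rig import robot
import cv2,numpy as np
def ray(m,u,v):
    K=np.array([[m['fx'],0,m['cx']],[0,m['fy'],m['cy']],[0,0,1.]])
    a=np.array([(u-m['cx'])/m['fx'],(v-m['cy'])/m['fy']]); b=a.copy()
    for _ in range(9): b=a/(1+m['k1']*(b@b))
    return -m['R'].T@m['t'], m['R'].T@np.array([b[0],b[1],1])
def onz(m,u,v,z):
    c,r=ray(m,u,v); return c+r*(z-c[2])/r[2]
def masks(p):
    h=cv2.cvtColor(p,cv2.COLOR_BGR2HSV); H,S,V=cv2.split(h)
    g=(S>110)&(V>70)
    return dict(red=g&((H<9)|(H>170)),yellow=g&(H>17)&(H<35),blue=g&(H>100)&(H<130),teal=g&(H>75)&(H<98),white=(S<60)&(V>150))
def blob(M,u,v,r):
    w=np.zeros(M.shape,np.uint8); w[v-r:v+r+1,u-r:u+r+1]=M[v-r:v+r+1,u-r:u+r+1]
    y,x=np.nonzero(w); return (x.mean(),y.mean(),len(x)) if len(x) else None
def shift(target):
    from scipy.spatial.transform import Rotation as Ro
    o=robot.get_obs(); return Ro.from_quat(o['tool_rot']).inv().apply(np.array(target)-o['position'])
E
python3 - <<'E'
from h import *
T=np.load('top0.npz');S=np.load('scene0.npz');mt=robot.camera_model('top');ms=robot.camera_model('scene')
a=masks(T['p']);b=masks(S['p'])
for n,ct,cs in(('red',(142,213),(164,172)),('yellow',(181,211),(191,182)),('blue',(159,176),(192,158)),('teal',(111,184),(159,149))):
    s=blob(a[n],*ct,9);e=blob(b[n],*cs,10)
    c1,r1=ray(mt,*s[:2]);c2,r2=ray(ms,*e[:2])
    k=np.linalg.lstsq(np.c_[r1,-r2],c2-c1,rcond=None)[0];P=c1+k[0]*r1;Q=c2+k[1]*r2
    print(n,s,e,((P+Q)/2).round(4),np.linalg.norm(P-Q).round(4),onz(mt,*s[:2],.052).round(4),onz(ms,*e[:2],.047).round(4))
for n,ct in(('red',(289,199)),('yellow',(377,180)),('blue',(347,212)),('black',(317,151))):
    # disc outline: filled hull of rim or white
    x0,y0=ct
    w=a['white'].astype(np.uint8); 
    if n!='black': w|=a[n].astype(np.uint8)
    win=np.zeros_like(w);win[y0-18:y0+19,x0-18:x0+19]=w[y0-18:y0+19,x0-18:x0+19]
    C=max(cv2.findContours(win,0,2)[0],key=cv2.contourArea);el=cv2.fitEllipse(cv2.convexHull(C))
    print('H',n,np.round(el[0],1),np.round(el[1],1),onz(mt,*el[0],.006).round(4))
for n,c in(('black',(198,173)),('whitebottle',(391,233))):
    s=blob(a['white'],*c,10);print(n,s,onz(mt,*s[:2],.03))
p=T['p'];cv2.imwrite('pics/crop1.png',cv2.resize(np.hstack([p[155:230,95:215],S['p'][130:205,145:240]]),None,fx=3.6,fy=3.6,interpolation=cv2.INTER_CUBIC))
E
```

```text
red (np.float64(139.86111111111111), np.float64(212.61111111111111), 36) (np.float64(162.51612903225808), np.float64(167.51612903225808), 31) [0.3951 0.3289 0.0492] 0.0005 [0.395  0.3276 0.052 ] [0.3967 0.331  0.047 ]
yellow (np.float64(179.075), np.float64(209.275), 40) (np.float64(190.3939393939394), np.float64(176.21212121212122), 33) [0.4052 0.2219 0.0517] 0.0003 [0.4051 0.222  0.052 ] [0.4091 0.2253 0.047 ]
blue (np.float64(157.0), np.float64(174.73529411764707), 34) (np.float64(191.5625), np.float64(153.875), 16) [0.4997 0.2874 0.0502] 0.0005 [0.4992 0.287  0.052 ] [0.5028 0.2898 0.047 ]
teal (np.float64(108.25), np.float64(181.61666666666667), 60) (np.float64(158.0), np.float64(143.0), 9) [0.4772 0.4153 0.0629] 0.0005 [0.479  0.4205 0.052 ] [0.4917 0.4309 0.047 ]
H red [289.1 198.5] [25.9 26.1] [ 0.4432 -0.0774  0.006 ]
H yellow [377.2 180.1] [24.8 26.4] [ 0.4987 -0.3304  0.006 ]
H blue [346.8 211.4] [25.9 26.8] [ 0.4079 -0.2403  0.006 ]
H black [317.3 150.9] [24.6 25.7] [ 0.583  -0.1596  0.006 ]
black (np.float64(199.07142857142858), np.float64(173.21428571428572), 28) [0.50896385 0.1758641  0.03      ]
whitebottle (np.float64(390.992700729927), np.float64(232.96350364963504), 137) [ 0.34738355 -0.35414603  0.03      ]
```

View pics/crop1.png

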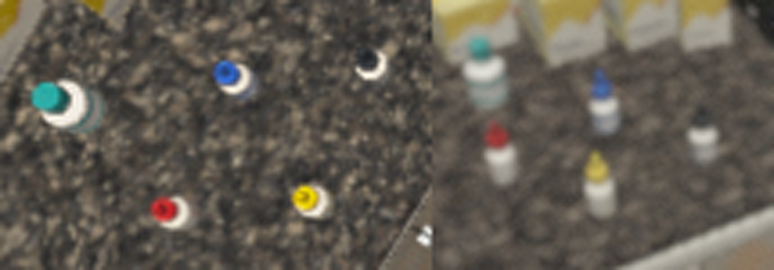

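The crop shows the four droppers with their caps leaning away from the image centre by parallax, plus the teal bottle. The black cap is at about (197.5,172) in the top view. The two views triangulate to under 1 mm. I'll turn the jaws parallel to the carton row first.

Request:
drive_tool --pt "0 0 0 0 0 -9 0.7" --pt "0 0 0 0 0 -9 0.7" --pt "0 0 0 0 0 -9 0.7" --pt "0 0 0 0 0 -9 0.7" --squeeze 12

```text
time: 0.6
position: [0.198, 0.5923, 0.222]
tool_rot: [-0.155, 0.988, -0.001, -0.0]
ft_force: [0.2, 0.1, -0.2]
grip_width: 0.0625
```

```bash
python3 - <<'E'
from h import *
from scipy.spatial.transform import Rotation as Ro
o=robot.get_obs();print(o['q'].round(3),o['position'],Ro.from_quat(o['tool_rot']).as_matrix().round(3))
print(shift([.395,.329,.15]).round(4))
T=np.load('top0.npz');mt=robot.camera_model('top');print(onz(mt,197.5,171.8,.05))
E
```

```text
[ 1.07   0.528  1.433  0.     1.181 -0.812] [0.19799117 0.5923403  0.22196276] [[-0.952 -0.306 -0.001]
 [-0.306  0.952 -0.001]
 [ 0.001 -0.001 -1.   ]]
[-0.1071 -0.3109  0.0721]
[0.50875777 0.17663315 0.05      ]
```

Request:
drive_tool --pt "-0.0214 -0.0622 0 0 0 0 0.7" --pt "-0.0214 -0.0622 0 0 0 0 0.7" --pt "-0.0214 -0.0622 0.01 0 0 0 0.7" --pt "-0.0214 -0.0622 0.03 0 0 0 0.7" --pt "-0.0214 -0.0622 0.03 0 0 0 0.7"

```text
time: 1.23
position: [0.378, 0.3497, 0.1609]
tool_rot: [-0.152, 0.988, 0.0, 0.001]
ft_force: [0.8, 0.5, 0.3]
grip_width: 0.0603
```

```bash
python3 - <<'E'
from h import *
from scipy.spatial.transform import Rotation as Ro
p,d=robot.camera('wrist');cv2.imwrite('pics/w1.png',p)
m=robot.camera_model('wrist');o=robot.get_obs();print(o['position'],o['q'].round(2),m)
print(shift([.395,.329,.012]).round(4))
X=m['R']@np.array([.395,.329,.05])+m['t'];print('pred px',X[:2]/X[2]*m['fx']+[m['cx'],m['cy']])
s=masks(p)['red'];ys,xs=np.nonzero(s);print(xs.mean(),ys.mean(),len(xs))
E
```

```text
[0.38016244 0.34358552 0.15764399] [ 0.52  0.47  1.77 -0.01  0.9  -1.35] {'fx': 342.97272207204475, 'fy': 342.97272207204475, 'cx': 251.77286746984558, 'cy': 196.36122023522302, 'k1': -0.06291504271703105, 'R': array([[-0.29672786,  0.95494871, -0.00505342],
       [ 0.92704168,  0.28931857,  0.23851309],
       [ 0.22922982,  0.06608874, -0.97112613]]), 't': array([-0.21336547, -0.46289812,  0.21712371])}
[-0.0104 -0.0175  0.1457]
pred px [231.44345493 209.05501906]
234.90346534653466 193.63861386138615 404
```

View pics/w1.png

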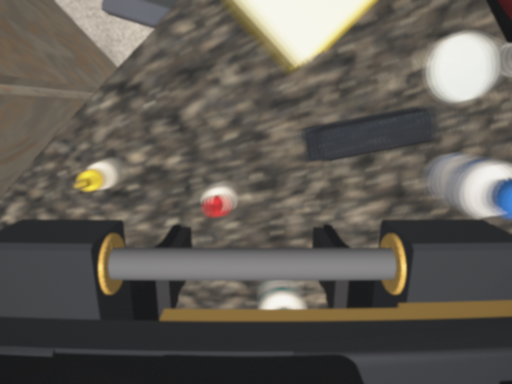

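The wrist view shows the red dropper at (216,203), taken while the arm was still settling. The yellow dropper is at (95,178) and the teal bottle is behind the fingers.

Request:
drive_tool --pt "0 0 0 0 0 0 0.7" --pt "0 0 0 0 0 0 0.7"

```text
time: 1.52
position: [0.3767, 0.3518, 0.1615]
tool_rot: [-0.152, 0.988, 0.0, 0.0]
ft_force: [-0.1, 0.1, 0.9]
grip_width: 0.061
```

```bash
cat >> h.py <<'E'
def wr(col,P,rad=45):
    m=robot.camera_model('wrist');p,d=robot.camera('wrist')
    X=m['R']@np.array(P)+m['t'];a=X[:2]/X[2];u=a*(1+m['k1']*(a@a))*m['fx']+[m['cx'],m['cy']]
    u=np.round(u).astype(int);s=blob(masks(p)[col],u[0],u[1],rad)
    if s: print('wrist',u,s,onz(m,s[0],s[1],P[2]).round(4))
    return p
E
python3 - <<'E'
from h import *
wr('red',[.395,.329,.052])
print(robot.get_obs()['position'],shift([.395,.329,.012]).round(4))
E
```

```text
wrist [220 209] (np.float64(219.3590425531915), np.float64(205.79787234042553), 376) [0.3927 0.3278 0.052 ]
[0.37653532 0.35219815 0.16174683] [-0.0105 -0.0278  0.1497]
```

Request:
drive_tool --pt "-0.01 -0.028 0.02 0 0 0 0.7" --pt "0 0 0.04 0 0 0 0.7" --pt "0 0 0.05 0 0 0 0.7" --pt "0 0 0.03 0 0 0 0.7" --pt "0 0 0.008 0 0 0 0.7"

```text
time: 2.2
position: [0.3935, 0.3283, 0.0121]
tool_rot: [-0.153, 0.988, -0.0, -0.001]
ft_force: [-0.1, -0.3, -0.3]
grip_width: 0.0608
```

Request:
drive_tool --pt "0 0 0 0 0 0 0.15" --pt "0 0 0 0 0 0 0.15" --pt "0 0 0 0 0 0 0.15" --pt "0 0 0 0 0 0 0.15" --pt "0 0 0 0 0 0 0.15"

```text
time: 2.82
position: [0.3953, 0.3276, 0.0139]
tool_rot: [-0.152, 0.988, 0.0, 0.001]
ft_force: [-0.1, 0.3, 3.5]
grip_width: 0.0247
```

```bash
python3 - <<'E'
from h import *
print(robot.get_obs()['position'],robot.get_obs()['grip_width'],shift([.443,-.077,.15]).round(4))
E
```

```text
[0.39526423 0.32757905 0.01389434] 0.024688154947153894 [ 0.0759 -0.4002 -0.1363]
```

Request:
drive_tool --pt "0 0 -0.03 0 0 0 0.15" --pt "0 0 -0.05 0 0 0 0.15" --pt "0.0048 -0.025 -0.05 0 0 0 0.15" --pt "0.0095 -0.05 -0.006 0 0 0 0.15" --pt "0.0095 -0.05 0 0 0 0 0.15"

```text
time: 3.45
position: [0.4105, 0.2001, 0.1506]
tool_rot: [-0.153, 0.988, -0.0, 0.002]
ft_force: [0.2, -0.5, -0.8]
grip_width: 0.0247
```

Request:
drive_tool --pt "0.0095 -0.05 0 0 0 0 0.15" --pt "0.0095 -0.05 0 0 0 0 0.15" --pt "0.0095 -0.05 0 0 0 0 0.15" --pt "0.0095 -0.05 0 0 0 0 0.15" --pt "0.0095 -0.05 0 0 0 0 0.15"

```text
time: 4.08
position: [0.4395, -0.0534, 0.1493]
tool_rot: [-0.152, 0.988, 0.0, 0.0]
ft_force: [0.4, -0.6, -0.4]
grip_width: 0.0244
```

Request:
drive_tool --pt "0.0046 -0.025 0 0 0 0 0.15" --pt "0 0 0 0 0 0 0.15" --pt "0 0 0 0 0 0 0.15" --pt "0 0 0 0 0 0 0.15"

```text
time: 4.58
position: [0.4422, -0.0756, 0.1492]
tool_rot: [-0.153, 0.988, 0.0, -0.0]
ft_force: [0.2, 0.1, -1.0]
grip_width: 0.0245
```

```bash
cat >> h.py <<'E'
def hold(col,P,w=80):
    # holder centre from wrist: rim colour pixels' hull centre
    m=robot.camera_model('wrist');p,d=robot.camera('wrist')
    X=m['R']@np.array(P)+m['t'];a=X[:2]/X[2];u=a*(1+m['k1']*(a@a))*m['fx']+[m['cx'],m['cy']]
    print('pred',u.round(),'tcp',robot.get_obs()['position'].round(4));return p,m,u
E
python3 - <<'E'
from h import *
p,m,u=hold('red',[.443,-.077,.013]);cv2.imwrite('pics/w2.png',p)
o=robot.get_obs();print(o['q'].round(2),o['tool_rot'],o['grip_width'],shift([.443,-.077,.019]).round(4))
E
```

```text
pred [251. 190.] tcp [ 0.4424 -0.0756  0.1492]
[-0.42  0.42  1.94  0.    0.79 -2.3 ] [-1.53023574e-01  9.88222460e-01  2.57787299e-04 -2.99691827e-04] 0.024901568327028764 [-0.0003 -0.0016  0.1302]
```

View pics/w2.png

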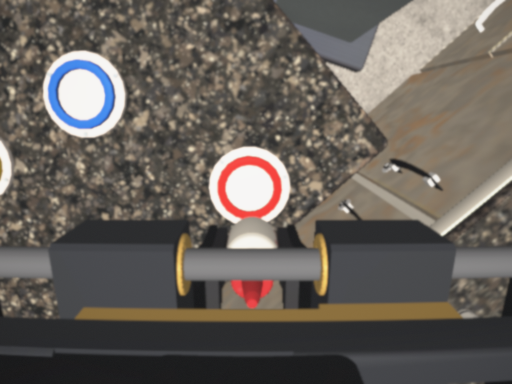

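The wrist view shows the red rim centred at (249,186), against a predicted (251,190), about 2 mm apart. The red dropper is upright between the fingers, so I'm lowering it.

Request:
drive_tool --pt "0 -0.001 0.05 0 0 0 0.15" --pt "0 0 0.05 0 0 0 0.15" --pt "0 0 0.02 0 0 0 0.15" --pt "0 0 0.009 0 0 0 0.15" --pt "0 0 0 0 0 0 0.15"

```text
time: 5.25
position: [0.4432, -0.0773, 0.0202]
tool_rot: [-0.153, 0.988, 0.0, -0.0]
ft_force: [0.1, 0.2, -0.7]
grip_width: 0.0244
```

Request:
drive_tool --pt "0 0 0 0 0 0 0.15" --pt "0 0 0 0 0 0 0.4" --pt "0 0 0 0 0 0 0.6" --pt "0 0 0 0 0 0 0.6"

```text
time: 5.75
position: [0.4433, -0.078, 0.0206]
tool_rot: [-0.152, 0.988, -0.0, 0.0]
ft_force: [-0.1, -0.6, 0.5]
grip_width: 0.0464
```

Request:
drive_tool --pt "0 0 -0.03 0 0 0 0.7" --pt "0 0 -0.05 0 0 0 0.7" --pt "0 0 -0.05 0 0 0 0.7" --pt "-0.0055 0.03 -0.01 0 0 0 0.7" --pt "-0.006 0.05 0 0 0 0 0.7"

```text
time: 6.38
position: [0.4319, 0.0014, 0.1619]
tool_rot: [-0.151, 0.989, -0.001, 0.003]
ft_force: [-0.2, 1.6, -0.6]
grip_width: 0.0609
```

```bash
python3 - <<'E'
from h import *
p,d=robot.camera('top');cv2.imwrite('pics/t2.png',p)
o=robot.get_obs();print(o['position'],shift([.405,.222,.15]).round(4))
E
```

```text
[0.42668376 0.00749591 0.16088906] [-0.0439  0.211   0.0117]
```

View pics/t2.png

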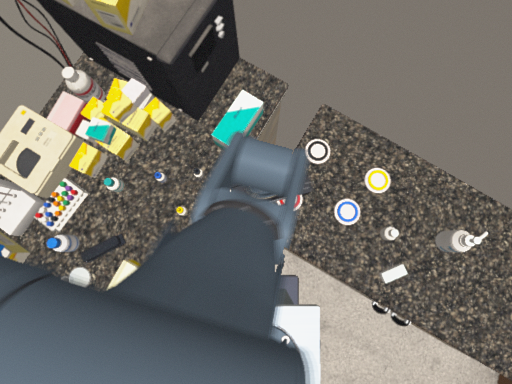

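The top view is mostly blocked by the arm, and nothing has been disturbed. On to yellow.

Request:
drive_tool --pt "-0.01 0.0525 0 0 0 0 0.7" --pt "-0.01 0.0525 0.005 0 0 0 0.7" --pt "-0.01 0.0525 0.005 0 0 0 0.7" --pt "-0.01 0.05 0 0 0 0 0.7" --pt "0 0 0 0 0 0 0.7"

```text
time: 7.05
position: [0.4048, 0.2145, 0.1502]
tool_rot: [-0.155, 0.988, 0.0, 0.0]
ft_force: [-0.4, 0.3, 0.0]
grip_width: 0.061
```

Request:
drive_tool --pt "0 0 0 0 0 0 0.7" --pt "0 0 0 0 0 0 0.7"

```text
time: 7.3
position: [0.4059, 0.2106, 0.1503]
tool_rot: [-0.151, 0.988, -0.0, -0.0]
ft_force: [0.4, 0.1, 0.1]
grip_width: 0.061
```

```bash
python3 - <<'E'
from h import *
wr('yellow',[.405,.222,.052])
print(robot.get_obs()['position'],shift([.4045,.2215,.012]).round(4))
E
```

```text
wrist [267 203] (np.float64(266.47597254004575), np.float64(200.30892448512586), 437) [0.4031 0.2207 0.052 ]
[0.4060197  0.2105645  0.15027201] [-0.0019  0.0109  0.1383]
```

Request:
drive_tool --pt "-0.0015 0.0105 0.02 0 0 0 0.7" --pt "0 0 0.04 0 0 0 0.7" --pt "0 0 0.045 0 0 0 0.7" --pt "0 0 0.025 0 0 0 0.7" --pt "0 0 0.008 0 0 0 0.7"

```text
time: 7.98
position: [0.4037, 0.221, 0.011]
tool_rot: [-0.151, 0.989, -0.0, -0.001]
ft_force: [0.1, 0.3, -0.8]
grip_width: 0.061
```

Request:
drive_tool --pt "0 0 0 0 0 0 0.15" --pt "0 0 0 0 0 0 0.15" --pt "0 0 0 0 0 0 0.15" --pt "0 0 0 0 0 0 0.15" --pt "0 0 0 0 0 0 0.15"

```text
time: 8.6
position: [0.4043, 0.2224, 0.0128]
tool_rot: [-0.152, 0.988, 0.0, 0.001]
ft_force: [1.0, 0.4, 3.9]
grip_width: 0.0246
```

Request:
drive_tool --pt "0 0 -0.03 0 0 0 0.15" --pt "0 0 -0.05 0 0 0 0.15" --pt "0 0 -0.05 0 0 9 0.15" --pt "0 0 -0.006 0 0 9 0.15" --pt "0 0 0 0 0 9 0.15"

```text
time: 9.22
position: [0.4044, 0.2225, 0.1496]
tool_rot: [0.085, 0.996, 0.0, 0.001]
ft_force: [-0.3, 0.2, -0.0]
grip_width: 0.0244
```

Request:
drive_tool --pt "0 0 0 0 0 9 0.15" --pt "0 0 0 0 0 0 0.15"

```text
time: 9.48
position: [0.4037, 0.2223, 0.1483]
tool_rot: [0.16, 0.987, -0.0, -0.0]
ft_force: [0.1, 0.4, -0.5]
grip_width: 0.0248
```

```bash
python3 - <<'E'
from h import *
o=robot.get_obs();print(o['position'],o['grip_width'],o['q'].round(2),shift([.499,-.33,.15]).round(4))
E
```

```text
[0.40370384 0.22225064 0.14830561] 0.024841394727666416 [ 0.26  0.43  1.91 -0.    0.8  -0.99] [-0.2646 -0.494  -0.0017]
```

Request:
drive_tool --pt "-0.0125 -0.023 0 0 0 0 0.15" --pt "-0.025 -0.047 0 0 0 0 0.15" --pt "-0.025 -0.047 0 0 0 0 0.15" --pt "-0.025 -0.047 0 0 0 0 0.15" --pt "-0.025 -0.047 0 0 0 0 0.15"

```text
time: 10.1
position: [0.4438, -0.0151, 0.1482]
tool_rot: [0.159, 0.987, 0.0, 0.0]
ft_force: [-0.5, -0.9, -1.0]
grip_width: 0.0247
```

Request:
drive_tool --pt "-0.025 -0.047 0 0 0 0 0.15" --pt "-0.025 -0.047 0 0 0 0 0.15" --pt "-0.025 -0.047 0 0 0 0 0.15" --pt "-0.025 -0.047 0 0 0 0 0.15" --pt "-0.025 -0.047 0 0 0 0 0.15"

```text
time: 10.72
position: [0.4876, -0.2776, 0.148]
tool_rot: [0.159, 0.987, 0.0, -0.0]
ft_force: [1.2, -0.2, 0.5]
grip_width: 0.0244
```

Request:
drive_tool --pt "-0.025 -0.047 0 0 0 0 0.15" --pt "0 0 0 0 0 0 0.15" --pt "0 0 0 0 0 0 0.15" --pt "0 0 0 0 0 0 0.15"

```text
time: 11.22
position: [0.496, -0.3267, 0.148]
tool_rot: [0.16, 0.987, 0.001, -0.001]
ft_force: [-0.6, 0.2, -0.1]
grip_width: 0.0245
```

```bash
python3 - <<'E'
from h import *
p,m,u=hold('y',[.499,-.330,.013]);cv2.imwrite('pics/w3.png',p)
u=u.round().astype(int);s=blob(masks(p)['yellow']*(np.arange(384)[:,None]<228),u[0],u[1],50);print(s,onz(m,s[0],s[1],.013))
o=robot.get_obs();print(o['q'].round(2),shift([.499,-.33,.019]).round(4))
E
```

```text
pred [252. 193.] tcp [ 0.4963 -0.3268  0.1481]
(np.float64(249.1945046999277), np.float64(190.07809110629069), 1383) [ 0.4959892  -0.33117685  0.013     ]
[-0.77  0.58  1.58  0.    0.98 -2.02] [-0.0038 -0.0023  0.1291]
```

View pics/w3.png

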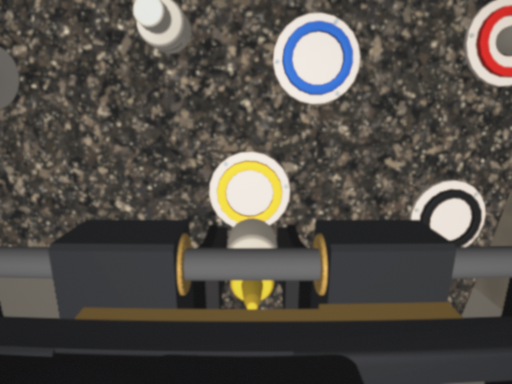

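The yellow rim is at (249,190), within 3 mm of the top-view estimate, and the yellow dropper is upright in the jaws. The red bottle stands in its ring at the top right.

Request:
drive_tool --pt "-0.0025 -0.003 0.05 0 0 0 0.15" --pt "0 0 0.05 0 0 0 0.15" --pt "0 0 0.02 0 0 0 0.15" --pt "0 0 0.008 0 0 0 0.15" --pt "0 0 0 0 0 0 0.15"

```text
time: 11.9
position: [0.4984, -0.3317, 0.0206]
tool_rot: [0.16, 0.987, -0.0, 0.0]
ft_force: [-1.0, -0.3, -0.5]
grip_width: 0.0247
```

Request:
drive_tool --pt "0 0 0 0 0 0 0.15" --pt "0 0 0 0 0 0 0.4" --pt "0 0 0 0 0 0 0.6" --pt "0 0 0 0 0 0 0.6"

```text
time: 12.4
position: [0.4981, -0.3323, 0.0206]
tool_rot: [0.161, 0.987, -0.0, 0.0]
ft_force: [-0.0, -1.2, -0.1]
grip_width: 0.0464
```

Request:
drive_tool --pt "0 0 -0.03 0 0 0 0.7" --pt "0 0 -0.05 0 0 0 0.7" --pt "0 0 -0.05 0 0 0 0.7" --pt "0 0 -0.01 0 0 0 0.7" --pt "0 0 0 0 0 0 0.7"

```text
time: 13.02
position: [0.4981, -0.3322, 0.1608]
tool_rot: [0.161, 0.987, -0.0, 0.0]
ft_force: [-0.0, -0.6, -0.5]
grip_width: 0.0608
```

```bash
python3 - <<'E'
from h import *
o=robot.get_obs();print(o['position'],shift([.499,.287,.16]).round(4))
E
```

```text
[ 0.49806811 -0.33219061  0.16079061] [1.955e-01 5.875e-01 3.000e-04]
```

Request:
drive_tool --pt "0.0165 0.049 0 0 0 0 0.7" --pt "0.0165 0.049 0 0 0 0 0.7" --pt "0.0165 0.049 0 0 0 0 0.7" --pt "0.0165 0.049 0 0 0 0 0.7" --pt "0.0165 0.049 0 0 0 0 0.7"

```text
time: 13.65
position: [0.4959, -0.0716, 0.1583]
tool_rot: [0.161, 0.987, 0.0, -0.002]
ft_force: [0.9, 0.1, 1.2]
grip_width: 0.0612
```

Request:
drive_tool --pt "0.0165 0.049 0 0 0 0 0.7" --pt "0.0165 0.049 0 0 0 0 0.7" --pt "0.0165 0.049 0 0 0 0 0.7" --pt "0.0165 0.049 0 0 0 0 0.7" --pt "0.0165 0.049 0 0 0 0 0.7"

```text
time: 14.28
position: [0.4954, 0.1863, 0.1581]
tool_rot: [0.161, 0.987, -0.001, -0.002]
ft_force: [1.1, 1.0, 0.7]
grip_width: 0.061
```

Request:
drive_tool --pt "0.0155 0.0485 0 0 0 0 0.7" --pt "0.015 0.049 0 0 0 -9 0.7" --pt "0 0 0 0 0 -9 0.7" --pt "0 0 0 0 0 -9 0.7" --pt "0 0 0 0 0 -9 0.7"

```text
time: 14.9
position: [0.4972, 0.2868, 0.1577]
tool_rot: [-0.155, 0.988, -0.0, -0.003]
ft_force: [0.1, 0.5, 0.2]
grip_width: 0.061
```

Request:
drive_tool --pt "0 0 0 0 0 0 0.7" --pt "0 0 0 0 0 0 0.7" --pt "0 0 0 0 0 0 0.7"

```text
time: 15.28
position: [0.4988, 0.2868, 0.1598]
tool_rot: [-0.151, 0.988, -0.0, -0.0]
ft_force: [-0.2, 0.6, -0.7]
grip_width: 0.061
```

```bash
python3 - <<'E'
from h import *
p=wr('blue',[.499,.287,.052]);cv2.imwrite('pics/w4.png',p)
o=robot.get_obs();print(o['q'].round(2),o['position'],shift([.4985,.287,.012]).round(4))
E
```

```text
wrist [253 197] (np.float64(252.35838150289018), np.float64(195.59248554913296), 346) [0.4978 0.2859 0.052 ]
[ 0.33  0.54  1.62 -0.    0.98 -1.55] [0.49885543 0.2868727  0.15998005] [0.0002 0.0002 0.148 ]
```

View pics/w4.png

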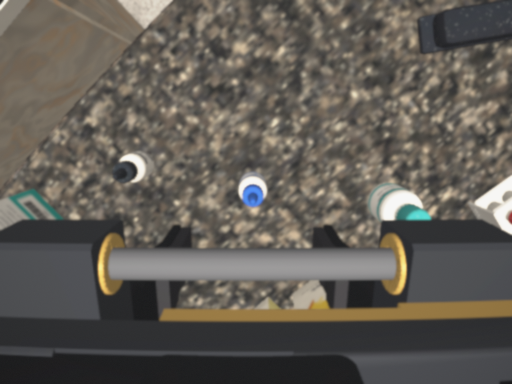

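The blue dropper sits at (253,192), lined up between the fingers. The teal bottle at (400,205) is well outside finger reach and the cartons are further back.

Request:
drive_tool --pt "0 0 0.03 0 0 0 0.7" --pt "0 0 0.04 0 0 0 0.7" --pt "0 0 0.045 0 0 0 0.7" --pt "0 0 0.025 0 0 0 0.7" --pt "0 0 0.007 0 0 0 0.7"

```text
time: 15.95
position: [0.498, 0.2866, 0.0117]
tool_rot: [-0.152, 0.988, -0.0, -0.002]
ft_force: [0.2, 0.5, 1.3]
grip_width: 0.061
```

Request:
drive_tool --pt "0 0 0 0 0 0 0.15" --pt "0 0 0 0 0 0 0.15" --pt "0 0 0 0 0 0 0.15" --pt "0 0 0 0 0 0 0.15" --pt "0 0 0 0 0 0 0.15"

```text
time: 16.58
position: [0.4993, 0.2872, 0.0139]
tool_rot: [-0.152, 0.988, 0.0, 0.0]
ft_force: [-0.3, 0.6, 3.0]
grip_width: 0.0246
```

Request:
drive_tool --pt "0 0 -0.03 0 0 0 0.15" --pt "0 0 -0.05 0 0 0 0.15" --pt "0 0 -0.05 0 0 9 0.15" --pt "0 0 -0.006 0 0 9 0.15" --pt "0 0 0 0 0 9 0.15"

```text
time: 17.2
position: [0.4995, 0.2872, 0.1508]
tool_rot: [0.085, 0.996, 0.001, 0.001]
ft_force: [-0.5, -0.7, -0.3]
grip_width: 0.0248
```

Request:
drive_tool --pt "0 0 0 0 0 9 0.15" --pt "0 0 0 0 0 0 0.15"

```text
time: 17.45
position: [0.4987, 0.2869, 0.1493]
tool_rot: [0.16, 0.987, -0.0, -0.0]
ft_force: [0.4, -0.1, -0.6]
grip_width: 0.0247
```

```bash
python3 - <<'E'
from h import *
o=robot.get_obs();print(o['position'],o['grip_width'],o['q'].round(2),shift([.407,-.24,.15]).round(4))
E
```

```text
[0.49871593 0.28692351 0.1492716 ] 0.024738814044011927 [ 0.33  0.56  1.63 -0.    0.96 -0.92] [-0.0792 -0.529  -0.0006]
```

Request:
drive_tool --pt "-0.004 -0.024 0 0 0 0 0.15" --pt "-0.0075 -0.0505 0 0 0 0 0.15" --pt "-0.0075 -0.0505 0 0 0 0 0.15" --pt "-0.0075 -0.0505 0 0 0 0 0.15" --pt "-0.0075 -0.0505 0 0 0 0 0.15"

```text
time: 18.08
position: [0.4593, 0.0605, 0.1493]
tool_rot: [0.159, 0.987, -0.0, 0.0]
ft_force: [0.6, -1.1, -0.5]
grip_width: 0.024
```

Request:
drive_tool --pt "-0.0075 -0.0505 0 0 0 0 0.15" --pt "-0.0075 -0.0505 0 0 0 0 0.15" --pt "-0.0075 -0.0505 0 0 0 0 0.15" --pt "-0.0075 -0.0505 0 0 0 0 0.15" --pt "-0.0075 -0.0505 0 0 0 0 0.15"

```text
time: 18.7
position: [0.4146, -0.1912, 0.1494]
tool_rot: [0.159, 0.987, -0.0, 0.0]
ft_force: [1.2, -0.3, -0.2]
grip_width: 0.0251
```

Request:
drive_tool --pt "-0.0075 -0.0505 0 0 0 0 0.15" --pt "0 0 0 0 0 0 0.15" --pt "0 0 0 0 0 0 0.15" --pt "0 0 0 0 0 0 0.15"

```text
time: 19.2
position: [0.4058, -0.2381, 0.1491]
tool_rot: [0.16, 0.987, 0.0, -0.001]
ft_force: [-0.3, -0.5, -0.3]
grip_width: 0.0247
```

```bash
python3 - <<'E'
from h import *
p,m,u=hold('b',[.408,-.240,.013]);cv2.imwrite('pics/w5.png',p)
u=u.round().astype(int);s=blob(masks(p)['blue']*(np.arange(384)[:,None]<228),u[0],u[1],50);print(s,onz(m,s[0],s[1],.013))
o=robot.get_obs();print(o['q'].round(2),o['grip_width'],shift([.407,-.24,.019]).round(4))
E
```

```text
pred [253. 191.] tcp [ 0.406  -0.2382  0.1492]
(np.float64(250.65691699604744), np.float64(188.86640316205535), 1265) [ 0.4054813  -0.24116751  0.013     ]
[-0.77  0.44  1.89  0.    0.82 -2.02] 0.024682922163853625 [-0.0016 -0.0015  0.1302]
```

View pics/w5.png

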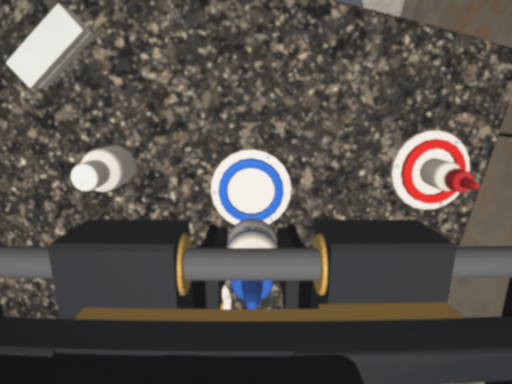

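The blue rim is at (251,189), 2 mm from the expected spot. The red bottle stands in its ring at (440,175) and the white bottle at (100,170) is clear of the fingers. Lowering.

Request:
drive_tool --pt "-0.001 -0.002 0.05 0 0 0 0.15" --pt "0 0 0.05 0 0 0 0.15" --pt "0 0 0.02 0 0 0 0.15" --pt "0 0 0.009 0 0 0 0.15" --pt "0 0 0 0 0 0 0.15"

```text
time: 19.88
position: [0.4067, -0.2413, 0.0203]
tool_rot: [0.16, 0.987, 0.0, -0.0]
ft_force: [-0.9, 0.1, -0.3]
grip_width: 0.0246
```

Request:
drive_tool --pt "0 0 0 0 0 0 0.15" --pt "0 0 0 0 0 0 0.4" --pt "0 0 0 0 0 0 0.6" --pt "0 0 0 0 0 0 0.6"

```text
time: 20.38
position: [0.4065, -0.2421, 0.0206]
tool_rot: [0.161, 0.987, -0.0, 0.0]
ft_force: [0.3, -0.4, -0.5]
grip_width: 0.0467
```

Request:
drive_tool --pt "0 0 -0.03 0 0 0 0.7" --pt "0 0 -0.05 0 0 0 0.7" --pt "0 0 -0.05 0 0 0 0.7" --pt "0 0 -0.01 0 0 0 0.7" --pt "0 0 0 0 0 0 0.7"

```text
time: 21.0
position: [0.4064, -0.242, 0.1606]
tool_rot: [0.161, 0.987, -0.0, 0.0]
ft_force: [0.4, 0.3, -0.1]
grip_width: 0.0609
```

```bash
python3 - <<'E'
from h import *
o=robot.get_obs();print(o['position'],shift([.508,.176,.16]).round(4))
E
```

```text
[ 0.40640757 -0.24198056  0.16063048] [3.630e-02 4.286e-01 4.000e-04]
```

Request:
drive_tool --pt "0.004 0.0476 0 0 0 0 0.7" --pt "0.004 0.0476 0 0 0 0 0.7" --pt "0.004 0.0476 0 0 0 0 0.7" --pt "0.004 0.0476 0 0 0 0 0.7" --pt "0.004 0.0476 0 0 0 0 0.7"

```text
time: 21.62
position: [0.4618, -0.0081, 0.1582]
tool_rot: [0.161, 0.987, 0.0, -0.002]
ft_force: [0.6, 0.3, 0.1]
grip_width: 0.061
```

Request:
drive_tool --pt "0.004 0.0476 0 0 0 0 0.7" --pt "0.004 0.0476 0 0 0 0 0.7" --pt "0.004 0.0476 0 0 0 0 0.7" --pt "0.004 0.0476 0 0 0 0 0.7" --pt "0 0 0 0 0 0 0.7"

```text
time: 22.25
position: [0.5074, 0.1784, 0.158]
tool_rot: [0.158, 0.987, -0.0, -0.002]
ft_force: [0.2, -0.2, -0.6]
grip_width: 0.0612
```

Request:
drive_tool --pt "0 0 0 0 0 0 0.7" --pt "0 0 0 0 0 0 0.7" --pt "0 0 0 0 0 0 0.7"

```text
time: 22.62
position: [0.5079, 0.1746, 0.16]
tool_rot: [0.162, 0.987, -0.0, -0.0]
ft_force: [0.2, 0.0, 0.4]
grip_width: 0.0606
```

```bash
python3 - <<'E'
from h import *
p=wr('white',[.508,.176,.03],30);cv2.imwrite('pics/w6.png',p)
o=robot.get_obs();print(o['q'].round(2),o['position'],shift([.508,.176,.012]).round(4))
m=robot.camera_model('wrist')
for z in(.06,.045,.0):
  X=m['R']@np.array([.508,.176,z])+m['t'];print(z,X[:2]/X[2]*m['fx']+[m['cx'],m['cy']])
E
```

```text
wrist [256 189] (np.float64(259.4047619047619), np.float64(186.33766233766235), 462) [0.5066 0.1798 0.03  ]
[ 0.12  0.5   1.72 -0.    0.93 -1.12] [0.50807359 0.17475625 0.16022398] [0.0004 0.0012 0.1482]
0.06 [255.95157507 197.41553865]
0.045 [255.73615307 192.99930455]
0.0 [255.2042509 182.0951048]
```

View pics/w6.png

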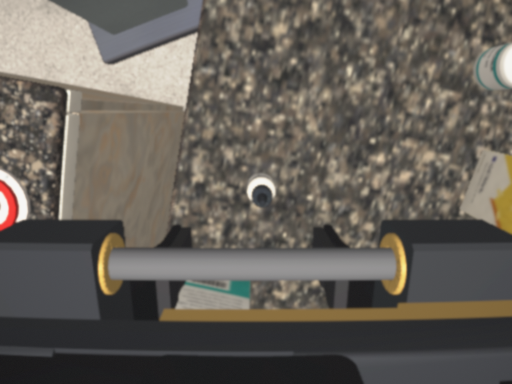

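The black dropper sits at (261,190), about 3 mm to the +y side of the jaw centre, with clear space around it. The teal/white box is well beyond.

Request:
drive_tool --pt "0 0.0035 0.03 0 0 0 0.7" --pt "0 0 0.04 0 0 0 0.7" --pt "0 0 0.045 0 0 0 0.7" --pt "0 0 0.025 0 0 0 0.7" --pt "0 0 0.007 0 0 0 0.7"

```text
time: 23.3
position: [0.5084, 0.1784, 0.0119]
tool_rot: [0.161, 0.987, -0.0, -0.001]
ft_force: [0.4, -0.3, -0.1]
grip_width: 0.0608
```

Request:
drive_tool --pt "0 0 0 0 0 0 0.15" --pt "0 0 0 0 0 0 0.15" --pt "0 0 0 0 0 0 0.15" --pt "0 0 0 0 0 0 0.15" --pt "0 0 0 0 0 0 0.15"

```text
time: 23.92
position: [0.5098, 0.1793, 0.0139]
tool_rot: [0.161, 0.987, 0.0, 0.001]
ft_force: [-0.1, 0.9, 3.2]
grip_width: 0.0243
```

Request:
drive_tool --pt "0 0 -0.03 0 0 0 0.15" --pt "0 0 -0.05 0 0 0 0.15" --pt "0 0 -0.05 0 0 0 0.15" --pt "0 0 -0.006 0 0 0 0.15" --pt "0 0 0 0 0 0 0.15"

```text
time: 24.55
position: [0.5089, 0.179, 0.1493]
tool_rot: [0.161, 0.987, -0.0, 0.0]
ft_force: [-0.5, -0.1, -1.0]
grip_width: 0.0248
```

```bash
python3 - <<'E'
from h import *
o=robot.get_obs();print(o['position'],o['grip_width'],o['q'].round(2),shift([.582,-.16,.15]).round(4))
E
```

```text
[0.50889146 0.17904856 0.14932781] 0.02475379444108148 [ 0.13  0.51  1.72 -0.    0.91 -1.12] [-0.1769 -0.2984 -0.0007]
```

Request:
drive_tool --pt "-0.012 -0.02 0 0 0 0 0.15" --pt "-0.0235 -0.04 0 0 0 0 0.15" --pt "-0.0235 -0.04 0 0 0 0 0.15" --pt "-0.0235 -0.04 0 0 0 0 0.15" --pt "-0.0235 -0.04 0 0 0 0 0.15"

```text
time: 25.18
position: [0.5513, -0.0264, 0.1469]
tool_rot: [0.161, 0.987, 0.0, -0.002]
ft_force: [-0.4, 0.2, -0.9]
grip_width: 0.0248
```

Request:
drive_tool --pt "-0.0235 -0.04 0 0 0 0 0.15" --pt "-0.0235 -0.04 0 0 0 0 0.15" --pt "-0.0235 -0.0385 0 0 0 0 0.15" --pt "0 0 0 0 0 0 0.15" --pt "0 0 0 0 0 0 0.15"

```text
time: 25.8
position: [0.5803, -0.1591, 0.1472]
tool_rot: [0.161, 0.987, 0.001, -0.002]
ft_force: [0.3, 0.2, 0.3]
grip_width: 0.0251
```

Request:
drive_tool --pt "0 0 0 0 0 0 0.15" --pt "0 0 0 0 0 0 0.15"

```text
time: 26.05
position: [0.5816, -0.1587, 0.149]
tool_rot: [0.16, 0.987, 0.0, -0.0]
ft_force: [-0.4, 0.9, -0.1]
grip_width: 0.0246
```

```bash
python3 - <<'E'
from h import *
p,m,u=hold('k',[.582,-.160,.013]);cv2.imwrite('pics/w7.png',p)
o=robot.get_obs();print(o['q'].round(2),o['grip_width'],shift([.582,-.16,.019]).round(4))
E
```

```text
pred [253. 189.] tcp [ 0.5818 -0.1589  0.1492]
[-0.45  0.59  1.56  0.    1.   -1.7 ] 0.024581642092354545 [-0.0006 -0.001   0.1302]
```

View pics/w7.png

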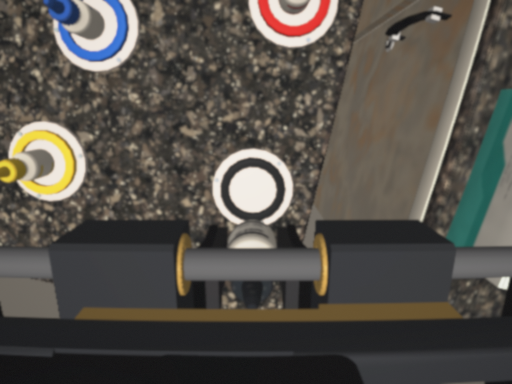

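The black rim is at (253,188), matching the prediction. The red, yellow and blue bottles stand in their rings.

Request:
drive_tool --pt "0 -0.001 0.05 0 0 0 0.15" --pt "0 0 0.05 0 0 0 0.15" --pt "0 0 0.02 0 0 0 0.15" --pt "0 0 0.009 0 0 0 0.15" --pt "0 0 0 0 0 0 0.15"

```text
time: 26.72
position: [0.5821, -0.1608, 0.0206]
tool_rot: [0.16, 0.987, -0.0, 0.0]
ft_force: [1.1, -0.5, 0.6]
grip_width: 0.0245
```

Request:
drive_tool --pt "0 0 0 0 0 0 0.15" --pt "0 0 0 0 0 0 0.4" --pt "0 0 0 0 0 0 0.6" --pt "0 0 0 0 0 0 0.6"

```text
time: 27.22
position: [0.5818, -0.161, 0.0206]
tool_rot: [0.161, 0.987, -0.0, 0.0]
ft_force: [-0.2, -0.7, -0.1]
grip_width: 0.0462
```

Request:
drive_tool --pt "0 0 -0.03 0 0 0 0.7" --pt "0 0 -0.05 0 0 0 0.7" --pt "0 0 -0.05 0 0 0 0.7" --pt "0.019 0.04 -0.02 0 0 0 0.7" --pt "0.024 0.05 0 0 0 0 0.7"

```text
time: 27.85
position: [0.5713, -0.0625, 0.1729]
tool_rot: [0.162, 0.987, -0.0, 0.003]
ft_force: [0.1, 0.5, -1.6]
grip_width: 0.0607
```

Request:
drive_tool --pt "0.024 0.05 0 0 0 0 0.7" --pt "0.024 0.05 0 0 0 0 0.7" --pt "0.024 0.05 0 0 0 0 0.7" --pt "0.01 0.03 0 0 0 0 0.7" --pt "0 0 0 0 0 0 0.7"

```text
time: 28.48
position: [0.5483, 0.1369, 0.1704]
tool_rot: [0.159, 0.987, 0.0, 0.0]
ft_force: [0.4, -0.3, -0.0]
grip_width: 0.0609
```

```bash
python3 - <<'E'
from h import *
print(robot.get_obs()['position'])
p,_=robot.camera('top');q,_=robot.camera('scene');np.savez('end.npz',t=p,s=q)
cv2.imwrite('pics/end.png',np.vstack([cv2.resize(p[125:250,265:425],(640,500))[:300*1+200],]))
cv2.imwrite('pics/end.png',np.hstack([cv2.resize(p[125:250,265:425],(480,375),interpolation=2),cv2.resize(q[150:255,235:395],(315,375),interpolation=2)]))
cv2.imwrite('pics/endtop.png',p)
mt=robot.camera_model('top');ms=robot.camera_model('scene');a=masks(p);b=masks(q)
H=dict(red=(.443,-.077),yellow=(.4985,-.3305),blue=(.407,-.2405),black=(.5825,-.1595))
def px(m,P):
    X=m['R']@np.array(P)+m['t'];s=X[:2]/X[2];return s*(1+m['k1']*(s@s))*m['fx']+[m['cx'],m['cy']]
for n,h in H.items(): print(n,'expected spout px top/scene',px(mt,[*h,.066]).round(1),px(ms,[*h,.066]).round(1))
s=blob(a['white'],391,233,10);print('white',s);s=blob(a['teal'],111,184,9);print('teal',s)
E
```

```text
[0.54825145 0.13690583 0.17037805]
red expected spout px top/scene [290.8 195.6] [278.7 199.7]
yellow expected spout px top/scene [384.5 176.1] [366.5 219.8]
blue expected spout px top/scene [352.4 209.6] [325.5 229.4]
black expected spout px top/scene [320.8 145.2] [321.9 181.3]
white (np.float64(390.94701986754967), np.float64(233.03973509933775), 151)
teal None
```

View pics/end.png

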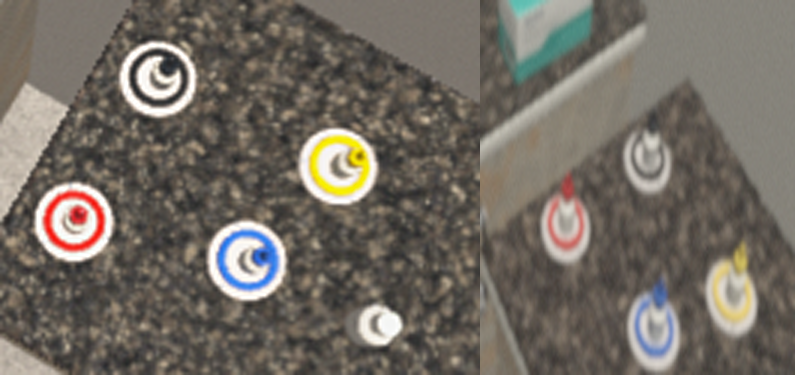

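All four spouts lie within about 1 px (3 mm) of where a centred, upright bottle would show, and the white bottle hasn't moved. In the top view the arm hides the teal bottle, so I'll check it in the scene image and then hand in.

```bash
python3 - <<'E'
from h import *
q=np.load('end.npz')['s'];o=np.load('scene0.npz')['p']
d=lambda a:blob(masks(a)['teal'],159,149,10)
print(d(o),d(q),'mean diff',np.abs(o[130:170,145:175].astype(int)-q[130:170,145:175]).mean())
E
```

```text
(np.float64(158.0), np.float64(143.0), 9) (np.float64(157.875), np.float64(143.125), 8) mean diff 4.221388888888889
```

```bash
python3 -c "
from rig import robot
print(robot.hand_in(), robot.get_obs()['time'])"
```

```text
the job is handed in; nothing more can be done
the job is handed in; nothing more can be done
```

All four dropper bottles (red, yellow, blue and black) are standing upright in the holders of their own colour. I handed the job in at about 28.6 s of the 128 s limit; hand-in reports no verdict.

- **Droppers:** in the last top view, each spout is within about 1 pixel (3 mm) of where a centred, upright bottle would show. The scene view agrees by eye. I did not measure tilt or underside height directly.
- **Bystanders:** the white bottle had not moved in the top view. The arm hid the teal bottle there, but the scene view showed it had not moved either.
- **Arm:** the gripper was open and clear of everything at the end. Wrist force readings stayed under about 4 N.
- **Disagreements:** the wrist and top cameras differed by up to 3 mm, and by about 4 mm on the black bottle before I picked it up. That is inside the 12 mm tolerance.

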